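# Pack flanged tube adapters alternately up and down

### The arm

A 6-joint arm with a two-finger parallel gripper is mounted at the origin on a cart in front of the work surface, level with it; the furniture and walls round the work are solid. World frame = base frame: x ahead of the robot, y to its left, z up, the work surface at z = 0. Lengths are in mm, angles in rad, forces in N, time in s.
With the tool pointing down it reaches from about 425 to 1125 mm from the base axis. Payload 14.9 kg.
Tool frame: the origin (TCP) lies where the fingers leave the gripper's body, on its centre line; the fingertips stand 78 mm ahead of it and the grasp point (between the pads) lies 60 mm ahead of it; z points along the fingers, y is the line along which they close (so a half turn about z gives the same grasp; the last joint's range is limited). The gripper opens to 91 mm and grips with 3 to 60 N. Pads are 32 mm wide; open, the fingers measure 118 mm over their backs; the gripper's body (76 mm by 178 mm) begins 60 mm behind the grasp point.
Start: joints at [1.257, 0.379, 1.734, -0, 1.028, -0.033], TCP at [193.994, 672.596, 292.232] pointing down, gripper open.
Joint ranges: [-2.77, 2.77], [-0.74, 2.19], [0, 2.66], [-1.06, 4.2], [0.31, 2.87], [-3.08, 3.08]. Speed limits (rad/s): [1.89, 1.89, 2.39, 3.14, 3.14, 3.14].

### API

Orientations are given as a 3x3 rotation matrix whose columns are the frame's x, y, z axes.
In Python, from cell import bot gives the robot as it stands.
- The arm moves only by the shell command python3 -m handwheel 'ROWS'. ROWS is JSON, a list of rows, each an object of numbers: "grip": the opening in per cent of the stroke, from 0 (shut) to 100 (fully open); "tx", "ty", "tz": the shift along the tool's x, y, z in cm; "roll": the turn about the tool's z in rad. A call has 1 to 12 rows; each row shifts and turns the commanded pose from where the row before left it, along the tool's axes as they then stand; what a row does not reach is not made up. A row lasts 1/10 s, in which the tool goes at most 50 mm and 8.59 degrees, less where a joint would pass 70% of its speed; a pose out of reach is approached as far as the arm can. A call is refused whole if a number of a shift passes 5 or a number of a turn 0.15, either way. A call with a gripper value outside its range is refused whole. The fingers move at their own pace and stop on an object; the grip force is fixed at half the most. Time passes only in rows, so rows that do not move let the fingers close. It gives the time, the measured TCP pose, the force, the opening and the grip force at its end, in the units of the state.
- bot.sense(): the state, without advancing time (a new reading comes with each control period).
- bot.read_camera(name): name is "scene" or "side" or "wrist"; returns (picture, depth): 384x512x3 uint8, red, green, blue; 384x512 float32, mm along the optical axis (not along the pixel's ray), 0 where there is no reading.
- bot.camera_model(name): a dict with "fx", "fy", "cx", "cy" (pixels), "D" ([k1, k2, p1, p2, k3] as OpenCV has them; the pictures are not rectified), "xyz" and "attitude" of the camera in the world; the wrist camera has in their place "mount" (4x4, takes a point from camera to tool coordinates, whose origin is the TCP and whose axes are the flange's). Camera axes: x right, y up, looking along -z (the intrinsics and any distortion apply to the point x, -y, -z); pixel columns grow to the right and rows downward; lengths in mm; the calibration is good to about 2 mm. A picture is of the moment at which its call begins: read the wrist's pose just before it. camera_model takes no time and is no camera call.
- bot.close_job(): hands the job in; it is judged then, once.
Trained networks look in the newest picture that a camera, given by its name, has taken for a name from the list of things; names that differ only in an ending like _2 or _b are one class to them, and where a whole thing is asked for, a point or a joint stands for the part that bears it (a point fixed in the world has none). Each returns a list of dicts, best first, with "score" (0 to 1); they miss things now and then, are a little off and sometimes report something else, mostly with a low value. They report only what shows in the picture. A call takes as long as a camera call. They do not tell look-alikes from the thing itself.
- bot.regions_of(camera, thing): "mask" (384x512 bool, what is visible of it) and "box" ([centre column, centre row, width, height] in pixels, round what is visible of it).
The state is a dict: "time_s": time; "joints": joint angles; "qd": joint speeds; "joint_torque": joint torques, N m; "position": TCP position; "orientation": TCP orientation; "force": force on the tool from outside, world axes, zero at the start; "ft_torque": the same for the moment, N m; "width": finger opening in mm; "gripper_force": force on a finger pad.
Only numpy, scipy, OpenCV 4.12 (cv2) and the standard library are available. Lean on these libraries where they do the work, as an engineer would, in place of code of your own. Each camera call takes 0.05 s, during which the arm holds its last target. There are 200 camera calls.

### The job

Finish packing the three blue hat-shaped tube adapters tightly into the yellow tray, alternately up and down. One already stands at one end, flange down: put the other flange-down adapter at the empty end, and the flange-up adapter in the middle between them with its neck on the tray floor, so that its flange overlaps theirs. All three must stand flat on the tray floor, each the same way up as it is now.

Things in the scene. Friction and masses are not known exactly. Their poses are not given: they have to be found in the camera images.
- tray: Shallow yellow open tray, fixed to the worktop, 88 x 184 mm outside (its x by its y), 12 mm high; walls 4 mm, inside 80 x 176 mm, floor 4 mm above its origin. Origin: centre of its underside; z up, y along its length. The end at its +y (left) holds adapter_seated, the end at its -y (right) is empty. Flange-down adapters stand about 55 mm from the tray's centre along y, the flange-up one near the centre.
- adapter_seated: Blue plastic hat-shaped adapter already in the tray's +y end, standing flange down, loose: a round flange 60 mm across and 8 mm thick, on it a round neck 30 mm across, 40 mm high in all, with a small bore. About 100 g. Origin: centre of its underside (flange face); z up along its axis.
- adapter_flange_down: The same blue adapter, loose on the worktop to the right of the tray, in front of a tall black analyser (its front about 0.1 m behind the adapters: bring the arm in from the tray side), standing flange down (flange at the bottom, the 30 mm neck pointing up, from 8 to 40 mm height). About 100 g. Origin: centre of its underside; z up along its axis. Round, so its yaw does not matter.
- adapter_flange_up: The same blue adapter the other way up, loose on the worktop: it stands on the end of its 30 mm neck, with the 60 mm flange on top, from 32 to 40 mm height. About 100 g. Origin: centre of its underside as it stands (end of the neck); z up along its axis. Round, so its yaw does not matter. Over the tray, grip its flange across the tray's width, where no neighbour is in the way.
Things that resemble listed ones, but are neither listed nor needed, are in the scene too. Leave any orange look-alike of the adapter_flange_up alone.

How it is judged:
By the outcome, as a careful person would: the job done as asked, in the order asked, and still so for the second after the job is handed in, with the robot touching nothing.
It also fails if it takes over 59 s, if anything falls off the work surface, if the arm or the gripper's body presses on something with over 40 N, if the wrist force passes 120 N, or if a joint passes its speed limit or range.

## Working session

There is one attempt and no reset: what is moved stays moved. The work goes in short steps, Python scripts to look and compute and a shell command to move; the robot and the scene stay as the last step left them, time stands still between calls to the robot, and variables do not carry over. Pictures are saved under pics/ and viewed, at most 10 in all, crops included, and the job is handed in when it is done.

```bash
ls; mkdir -p pics; cat > h.py <<'E'
import numpy as np, cv2
from cell import bot
def pose(name,st=None):
    m=bot.camera_model(name)
    if 'mount' in m:
        T=np.eye(4); T[:3,:3]=np.array(st['orientation']); T[:3,3]=st['position']; T=T@np.array(m['mount'])
        return m,T[:3,:3],T[:3,3]
    return m,np.array(m['attitude']),np.array(m['xyz'])
def world(name,d,mask=None,st=None):
    m,R,t=pose(name,st)
    v,u=np.nonzero((d>0)&(mask if mask is not None else True))
    K=np.array([[m['fx'],0,m['cx']],[0,m['fy'],m['cy']],[0,0,1]])
    p=cv2.undistortPoints(np.stack([u,v],1).astype(float)[:,None],K,np.array(m['D']))[:,0]
    z=d[v,u]
    return np.stack([p[:,0]*z,-p[:,1]*z,-z],1)@R.T+t,u,v
def save(n,p): cv2.imwrite('pics/'+n+'.png',p[:,:,::-1])
E
python3 - <<'E'
from h import *
st=bot.sense(); print(st['position'],np.round(st['orientation'],3).tolist(),st['width'])
m=bot.camera_model('scene'); print(np.shape(m['attitude']),m['attitude'],m['xyz'])
ims=[]
for c in('scene','side'):
    p,d=bot.read_camera(c); save(c+'0',p)
    for t in ('tray','adapter_flange_up','adapter_flange_down'):
        for r in bot.regions_of(c,t):
            w,u,v=world(c,d,r['mask'])
            if len(w): print(c,t,round(r['score'],2),np.round(r['box']),np.round(np.median(w,0)),np.round(np.percentile(w,[3,97],axis=0)).tolist())
E
```

```text
pics
[193.92699435 672.27984598 291.56647653] [[-0.961, 0.277, -0.0], [0.277, 0.961, -0.001], [0.0, -0.001, -1.0]] 91.19245913873308
(3, 3) [[-0.91281868  0.30933436 -0.26659767]
 [-0.40828426 -0.70430846  0.58073535]
 [-0.00812559  0.63895371  0.76920227]] [ 144.08994716  653.57641611 1041.87637766]
scene tray 0.68 [215. 285.  39.  61.] [481. 213.   5.] [[424.0, 142.0, 1.0], [532.0, 314.0, 14.0]]
scene adapter_flange_up 0.54 [307. 130.  13.  10.] [ 452. -531.   40.] [[428.0, -561.0, 12.0], [475.0, -511.0, 46.0]]
scene adapter_flange_up 0.46 [279. 184.  15.  16.] [ 445. -206.   41.] [[419.0, -235.0, 9.0], [470.0, -182.0, 44.0]]
scene adapter_flange_down 0.8 [263. 222.  18.  16.] [425. -30.  11.] [[402.0, -62.0, 1.0], [453.0, -11.0, 42.0]]
side tray 0.75 [288. 307.  67.  76.] [480. 213.   4.] [[423.0, 140.0, -0.0], [530.0, 313.0, 13.0]]
side adapter_flange_up 0.85 [264. 162.  17.  21.] [ 447. -210.   40.] [[422.0, -234.0, 30.0], [470.0, -184.0, 44.0]]
side adapter_flange_up 0.57 [240.  90.  20.  22.] [ 454. -533.   39.] [[429.0, -565.0, 5.0], [478.0, -511.0, 45.0]]
side adapter_flange_down 0.54 [281. 213.  24.  20.] [434. -30.  11.] [[405.0, -58.0, 2.0], [456.0, -11.0, 42.0]]
```

```bash
python3 - <<'E'
import cv2,numpy as np
a=cv2.imread('pics/scene0.png');b=cv2.imread('pics/side0.png')
r=lambda i:cv2.resize(i[60:360,160:360],(400,600),interpolation=cv2.INTER_CUBIC)
cv2.imwrite('pics/both.png',np.hstack([r(a),r(b)]))
E
```

```text
(no output)
```

View pics/both.png

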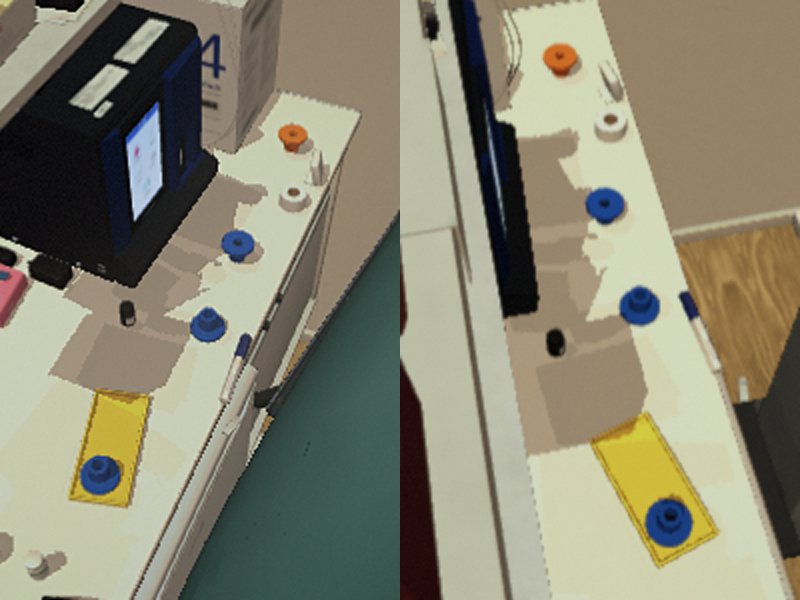

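The task's flange-up adapter is the blue one at scene (279,184). The orange one at scene (307,130) is the look-alike, so I leave it. The blue flange-down adapter is at (263,222). Next I'll work out rough positions and clearances.

```bash
python3 - <<'E'
from h import *
for c in('scene','side'):
    p,d=bot.read_camera(c)
    hsv=cv2.cvtColor(p,cv2.COLOR_RGB2HSV)
    ye=(hsv[...,0]>18)&(hsv[...,0]<35)&(hsv[...,1]>120)
    w,u,v=world(c,d,ye); k=(abs(w[:,0]-480)<90)&(abs(w[:,1]-220)<130)&(w[:,2]<20); 
    print(c,'tray',cv2.minAreaRect(w[k][:,:2].astype(np.float32)))
    bl=(hsv[...,0]>100)&(hsv[...,0]<120)&(hsv[...,1]>120)
    w,u,v=world(c,d,bl)
    for n,x,y in(('dn',430,-33),('up',447,-208),('seat',470,265)):
        k=(np.hypot(w[:,0]-x,w[:,1]-y)<70)&(w[:,2]>-5); q=w[k]
        t=q[q[:,2]>34]
        print(n,k.sum(),len(t),(t.min(0)+t.max(0))/2,t.mean(0),'all',(q.min(0)+q.max(0))/2, np.ptp(q,axis=0))
    w,u,v=world(c,d)
    for lo in range(-400,150,50):
        k=(w[:,1]>lo)&(w[:,1]<lo+50)&(w[:,2]>60)&(w[:,0]>300)&(w[:,2]<600); 
        if k.sum()>5: print(lo,np.round([w[k][:,0].min(),w[k][:,2].max()]),end=';')
    print()
E
```

```text
scene tray ((477.02789306640625, 225.03836059570312), (88.80924224853516, 188.80548095703125), 15.752516746520996)
dn 197 43 [428.39315107 -37.89486872  40.17180209] [428.06334366 -35.02065823  39.41578236] all [410.19408471 -34.37802008  24.95468339] [94.93325503 54.66631163 42.72990834]
up 173 155 [ 443.60622615 -208.45078661   40.20330494] [ 443.12937708 -206.29485754   40.87621419] all [ 443.60622615 -208.45078661   22.77087392] [58.05482169 59.43105746 46.66260679]
seat 282 74 [467.84026318 276.28161187  41.95064682] [466.06274831 277.46794824  42.5032197 ] all [466.31022362 276.10686328  27.78603046] [56.83866279 57.70036332 43.53966544]
-400 [562. 574.];-350 [564. 590.];-300 [567. 599.];-250 [568. 600.];-200 [573. 600.];-150 [573. 600.];-100 [572. 600.];-50 [619. 580.];0 [618. 585.];50 [618. 600.];100 [618. 600.];
side tray ((476.6520690917969, 222.7530517578125), (92.04014587402344, 190.2577667236328), 15.705758094787598)
dn 285 52 [430.94422917 -37.32583164  39.89077643] [431.5403042  -36.55026928  40.17286877] all [410.42543932 -36.89005884  24.4412682 ] [97.07226498 54.49954064 41.35379872]
up 238 219 [ 444.86952318 -208.25828764   40.58997961] [ 445.34569164 -207.18158412   40.34234904] all [ 444.86952318 -208.25828764   24.84275674] [55.2524869  54.52078564 44.66356091]
seat 407 97 [468.41479956 275.98630333  41.31449018] [468.85876414 276.90937508  42.86065228] all [468.31900078 275.43329767  27.60532235] [56.42391002 56.97458405 41.87228006]
-400 [564. 519.];-350 [567. 520.];-300 [571. 521.];-250 [573. 520.];-200 [576. 521.];-150 [579. 563.];-100 [582. 564.];-50 [620. 540.];0 [620. 520.];50 [620. 521.];100 [620. 521.];
```

```bash
python3 -m handwheel '[{"tx":-3.5,"ty":-3.3},{"tx":-3.5,"ty":-3.3},{"tx":-3.5,"ty":-3.3},{"tx":-3.5,"ty":-3.3},{"tx":-3.5,"ty":-3.3},{"tx":-3.5,"ty":-3.3},{"tx":-3.5,"ty":-3.3},{"tx":-3.5,"ty":-3.3},{"tx":-3.5,"ty":-3.3},{"tx":-3.5,"ty":-3.3},{"tx":-3.5,"ty":-3.3},{}]'
cat >> h.py <<'E'
def go(x,y,z,yaw=None):
    "remaining shift to target TCP in tool axes (cm); yaw=angle of tool y (deg, mod 180)"
    s=bot.sense(); R=np.array(s['orientation']); d=np.array([x,y,z])-s['position']
    r=0
    if yaw is not None:
        r=np.degrees(np.arctan2(R[1,1],R[0,1]))-yaw; r=np.radians((r+90)%180-90)
    print('t',round(s['time_s'],2),'pos',np.round(s['position'],1),'w',round(s['width'],1),'gf',round(s['gripper_force'],1),'F',np.round(s['force'],1),'j',np.round(s['joints'],2),'shift cm',np.round(R.T@d/10,2),'roll',round(r,3),'tilt z',np.round(R[:,2],3))
E
python3 -c "
from h import *
go(430,-36,200,90)"
```

```text
t 0.5 pos [194.  672.6 292.2] w 91.2 gf 0.0 F [ 0.   0.6 -0.2] j [ 1.26  0.38  1.73  0.    1.03 -0.03] shift cm [-42.31 -61.54   9.22] roll -0.281 tilt z [-0. -0. -1.]invalid input
```

```bash
python3 -m handwheel '[{"tx":-3.5,"ty":-3.3},{"tx":-3.5,"ty":-3.3},{"tx":-3.5,"ty":-3.3},{"tx":-3.5,"ty":-3.3},{"tx":-3.5,"ty":-3.3},{"tx":-3.5,"ty":-3.3},{"tx":-3.5,"ty":-3.3},{"tx":-3.5,"ty":-3.3},{"tx":-3.5,"ty":-3.3},{"tx":-3.5,"ty":-3.3},{"tx":-3.5,"ty":-3.3},{"tx":0}]'
python3 -c "
from h import *
go(430,-36,200,90)"
```

```text
t 0.5 pos [194.  672.6 292.2] w 91.2 gf 0.0 F [ 0.   0.6 -0.2] j [ 1.26  0.38  1.73  0.    1.03 -0.03] shift cm [-42.31 -61.54   9.22] roll -0.281 tilt z [-0. -0. -1.]invalid input
```

```bash
python3 -m handwheel '[{"grip":100,"tx":-3.5,"ty":-3.3,"tz":0,"roll":0}]'; echo; python3 -m handwheel --help | head -20
python3 -c "
from h import *
go(430,-36,200,90)"
```

```text
time_s: 0.6
position: [217.3, 633.5, 292.4]
orientation: [[-0.962, 0.274, 0.0], [0.274, 0.962, 0.002], [0.0, 0.002, -1.0]]
force: [0.7, -0.8, 0.2]
width: 91.1
gripper_force: 0.0

t 0.6 pos [217.3 633.5 292.4] w 91.1 gf 0.0 F [ 0.7 -0.8  0.2] j [ 1.21  0.33  1.8   0.    1.01 -0.09] shift cm [-38.83 -58.55   9.12] roll -0.278 tilt z [ 0.     0.002 -1.   ]invalid input: not JSON, or not a number
```

All five keys are needed in every row.

```bash
python3 -m handwheel '[{"grip":100,"tx":-3.6,"ty":-3.3,"tz":0,"roll":0},{"grip":100,"tx":-3.6,"ty":-3.3,"tz":0,"roll":0},{"grip":100,"tx":-3.6,"ty":-3.3,"tz":0,"roll":0},{"grip":100,"tx":-3.6,"ty":-3.3,"tz":0,"roll":0},{"grip":100,"tx":-3.6,"ty":-3.3,"tz":0,"roll":0},{"grip":100,"tx":-3.6,"ty":-3.3,"tz":0,"roll":0},{"grip":100,"tx":-3.6,"ty":-3.3,"tz":0,"roll":0},{"grip":100,"tx":-3.6,"ty":-3.3,"tz":0,"roll":0},{"grip":100,"tx":-3.6,"ty":-3.3,"tz":0,"roll":0},{"grip":100,"tx":-3.6,"ty":-3.3,"tz":0,"roll":0},{"grip":100,"tx":0,"ty":0,"tz":0,"roll":0}]'
python3 - <<'E'
from h import *
go(430,-36,200,90)
st=bot.sense();p,d=bot.read_camera('wrist');save('w1',p)
hsv=cv2.cvtColor(p,cv2.COLOR_RGB2HSV)
ye=(hsv[...,0]>18)&(hsv[...,0]<35)&(hsv[...,1]>120)
w,u,v=world('wrist',d,ye,st);k=(w[:,2]<20)&(np.hypot(w[:,0]-477,w[:,1]-224)<130);print(cv2.minAreaRect(w[k][:,:2].astype(np.float32)),u.min(),u.max(),v.min(),v.max())
bl=(hsv[...,0]>100)&(hsv[...,0]<120)&(hsv[...,1]>120)
w,u,v=world('wrist',d,bl,st);k=(np.hypot(w[:,0]-466,w[:,1]-276)<60)&(w[:,2]>38)&(w[:,2]<60);t=w[k];print(len(t),(t.min(0)+t.max(0))/2,np.ptp(t,axis=0))
E
```

```text
time_s: 1.7
position: [475.1, 210.6, 292.6]
orientation: [[-0.96, 0.281, 0.001], [0.281, 0.96, -0.0], [-0.001, 0.0, -1.0]]
force: [-0.4, 0.1, -0.3]
width: 91.2
gripper_force: 0.0
t 1.7 pos [475.1 210.6 292.6] w 91.2 gf 0.0 F [-0.4  0.1 -0.3] j [ 0.37  0.09  2.1  -0.    0.95 -0.91] shift cm [ -2.6  -24.94   9.26] roll -0.285 tilt z [ 0.001 -0.    -1.   ]
((476.2613525390625, 224.43331909179688), (87.88233947753906, 182.9806365966797), 15.714468955993652) 0 511 0 327
348 [467.47818092 275.58588629  45.19859207] [29.4428598  28.95624964  4.27570345]
```

View pics/w1.png

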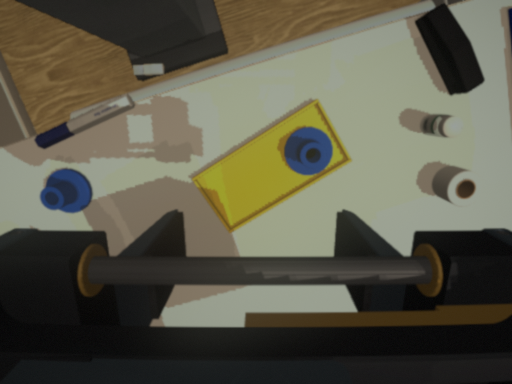

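```bash
python3 -m handwheel '[{"grip":100,"tx":-0.3,"ty":-4,"tz":0,"roll":0},{"grip":100,"tx":-0.3,"ty":-4,"tz":0,"roll":0},{"grip":100,"tx":-0.3,"ty":-4,"tz":0,"roll":0},{"grip":100,"tx":0,"ty":-2,"tz":0,"roll":-0.14},{"grip":100,"tx":0,"ty":-1,"tz":0,"roll":-0.14},{"grip":100,"tx":0,"ty":0,"tz":0,"roll":0}]'
cat >> h.py <<'E'
def blue(x,y,lo,hi,r=45,cam='wrist'):
    st=bot.sense();p,d=bot.read_camera(cam)
    hsv=cv2.cvtColor(p,cv2.COLOR_RGB2HSV)
    bl=(hsv[...,0]>100)&(hsv[...,0]<120)&(hsv[...,1]>120)
    w,u,v=world(cam,d,bl,st);k=(np.hypot(w[:,0]-x,w[:,1]-y)<r)&(w[:,2]>lo)&(w[:,2]<hi);t=w[k]
    if len(t)<10: print('few',len(t)); return p
    print(len(t),'mid',np.round((np.percentile(t,1,axis=0)+np.percentile(t,99,axis=0))/2,1),'span',np.round(np.ptp(t,axis=0),1),'circ',cv2.minEnclosingCircle(t[:,:2].astype(np.float32)))
    return p
E
python3 - <<'E'
from h import *
p=blue(430,-36,36,55); save('w2',p)
go(430,-36,200,90)
E
```

```text
time_s: 2.35
position: [441.0, 67.4, 292.4]
orientation: [[-1.0, -0.001, 0.0], [-0.001, 1.0, 0.0], [-0.0, 0.0, -1.0]]
force: [-0.3, -0.3, 0.4]
width: 91.2
gripper_force: 0.0
339 mid [429.9 -39.   40.9] span [29.4 29.4  7. ] circ ((429.4790954589844, -39.30221939086914), 14.799955368041992)
t 2.4 pos [441.2  68.  292.4] w 91.1 gf 0.0 F [-0.4  0.8 -0.2] j [ 0.1  -0.04  2.23  0.    0.95 -1.47] shift cm [  1.08 -10.4    9.23] roll -0.004 tilt z [ 0.  0. -1.]
```

View pics/w2.png

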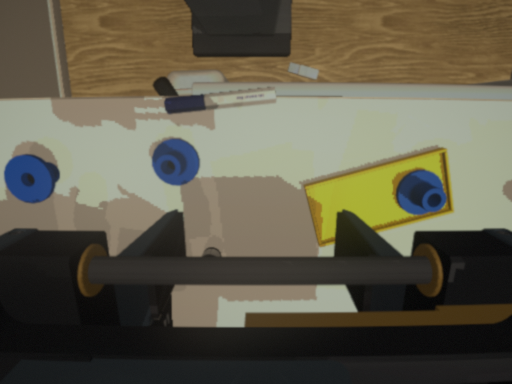

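```bash
python3 - <<'E'
from h import *
go(429.7,-39.1,92)
for c in('side','scene'):
    p,d=bot.read_camera(c); w,u,v=world(c,d)
    k=(w[:,2]>15)&(w[:,2]<250)&(w[:,0]>480)&(w[:,0]<540)&(w[:,1]>-60)&(w[:,1]<70)
    if k.sum(): print(np.round(w[k].min(0)),np.round(w[k].max(0)))
E
python3 -m handwheel '[{"grip":100,"tx":0.3,"ty":-3,"tz":1.5,"roll":0},{"grip":100,"tx":0.4,"ty":-3.5,"tz":2,"roll":0},{"grip":100,"tx":0.4,"ty":-3,"tz":2,"roll":0},{"grip":100,"tx":0,"ty":-1.2,"tz":2,"roll":0},{"grip":100,"tx":0,"ty":0,"tz":2,"roll":0},{"grip":100,"tx":0,"ty":0,"tz":0,"roll":0}]'
python3 -c "
from h import *
go(429.7,-39.1,92,90)
save('w3',blue(430,-39,36,55))"
```

```text
t 2.4 pos [441.2  68.  292.4] w 91.1 gf 0.0 F [-0.4  0.8 -0.2] j [ 0.1  -0.04  2.23  0.    0.95 -1.47] shift cm [  1.12 -10.72  20.03] roll 0 tilt z [ 0.  0. -1.]
time_s: 3.1
position: [429.4, -39.0, 195.3]
orientation: [[-1.0, 0.003, -0.004], [0.003, 1.0, 0.001], [0.004, 0.001, -1.0]]
force: [0.2, -0.1, 0.3]
width: 91.5
gripper_force: 0.0
t 3.1 pos [429.4 -39.  195.3] w 91.5 gf 0.0 F [ 0.2 -0.1  0.3] j [-0.14  0.11  2.3   0.    0.73 -1.71] shift cm [-0.07 -0.02 10.33] roll -0.003 tilt z [-0.004  0.001 -1.   ]
602 mid [429.6 -39.6  41.1] span [28.2 29.2  5.6] circ ((429.6349182128906, -39.388328552246094), 14.893044471740723)
```

```bash
python3 -m handwheel '[{"grip":100,"tx":0,"ty":0,"tz":3,"roll":0},{"grip":100,"tx":0,"ty":0,"tz":3,"roll":0},{"grip":100,"tx":0,"ty":0,"tz":2.5,"roll":0},{"grip":100,"tx":0,"ty":0,"tz":1.8,"roll":0},{"grip":10,"tx":0,"ty":0,"tz":0,"roll":0},{"grip":10,"tx":0,"ty":0,"tz":0,"roll":0},{"grip":10,"tx":0,"ty":0,"tz":0,"roll":0},{"grip":10,"tx":0,"ty":0,"tz":0,"roll":0},{"grip":10,"tx":0,"ty":0,"tz":0,"roll":0},{"grip":10,"tx":0,"ty":0,"tz":0,"roll":0}]'
python3 -c "
from h import *
go(491,172.4,162,90)"
```

```text
time_s: 4.15
position: [430.5, -39.6, 94.7]
orientation: [[-1.0, 0.001, 0.001], [0.001, 1.0, -0.0], [-0.001, -0.0, -1.0]]
force: [0.5, 0.6, 0.5]
width: 46.5
gripper_force: 0.0
t 4.15 pos [430.5 -39.6  94.7] w 46.5 gf 0.0 F [0.5 0.6 0.5] j [-0.15  0.34  2.31  0.    0.49 -1.72] shift cm [-6.04 21.2  -6.73] roll -0.001 tilt z [ 0.001 -0.    -1.   ]
```

```bash
python3 -m handwheel '[{"grip":10,"tx":0,"ty":0,"tz":0.2,"roll":0},{"grip":10,"tx":0,"ty":0,"tz":0,"roll":0},{"grip":10,"tx":0,"ty":0,"tz":0,"roll":0},{"grip":10,"tx":0,"ty":0,"tz":0,"roll":0},{"grip":10,"tx":0,"ty":0,"tz":0,"roll":0},{"grip":10,"tx":0,"ty":0,"tz":0,"roll":0},{"grip":10,"tx":0,"ty":0,"tz":0,"roll":0}]'
python3 -c "
from h import *
go(491,172.4,162,90)"
```

```text
time_s: 4.85
position: [430.3, -39.6, 92.2]
orientation: [[-1.0, 0.001, 0.0], [0.001, 1.0, -0.0], [-0.0, -0.0, -1.0]]
force: [-0.2, -0.4, -1.4]
width: 29.4
gripper_force: 30.0
t 4.85 pos [430.3 -39.6  92.2] w 29.4 gf 30.0 F [-0.2 -0.4 -1.4] j [-0.15  0.35  2.31 -0.    0.48 -1.72] shift cm [-6.05 21.2  -6.98] roll -0.001 tilt z [ 0. -0. -1.]
```

```bash
python3 -m handwheel '[{"grip":10,"tx":0,"ty":0,"tz":-2,"roll":0},{"grip":10,"tx":0,"ty":0,"tz":-3,"roll":0},{"grip":10,"tx":-0.5,"ty":2,"tz":-2,"roll":0},{"grip":10,"tx":-1,"ty":3.5,"tz":0,"roll":0},{"grip":10,"tx":-1,"ty":4,"tz":0,"roll":0},{"grip":10,"tx":-1,"ty":4,"tz":0,"roll":0},{"grip":10,"tx":-1,"ty":4,"tz":0,"roll":0},{"grip":10,"tx":-1,"ty":2.5,"tz":0,"roll":0},{"grip":10,"tx":-0.5,"ty":1.2,"tz":0,"roll":0},{"grip":10,"tx":0,"ty":0,"tz":0,"roll":0}]'
python3 - <<'E'
from h import *
go(491,172.4,97,90)
st=bot.sense();p,d=bot.read_camera('wrist');save('w4',p)
hsv=cv2.cvtColor(p,cv2.COLOR_RGB2HSV)
ye=(hsv[...,0]>18)&(hsv[...,0]<35)&(hsv[...,1]>120)
w,u,v=world('wrist',d,ye,st);k=(w[:,2]<20)&(np.hypot(w[:,0]-477,w[:,1]-224)<130);print(cv2.minAreaRect(w[k][:,:2].astype(np.float32)))
E
```

```text
time_s: 5.85
position: [490.8, 173.2, 162.2]
orientation: [[-1.0, -0.001, 0.0], [-0.001, 1.0, 0.0], [-0.0, 0.0, -1.0]]
force: [-0.4, -0.9, -0.9]
width: 29.3
gripper_force: 30.0
t 5.85 pos [490.8 173.2 162.2] w 29.3 gf 30.0 F [-0.4 -0.9 -0.9] j [ 0.29  0.31  2.14 -0.    0.69 -1.28] shift cm [-0.02 -0.08  6.52] roll 0.001 tilt z [ 0.  0. -1.]
((476.3429870605469, 224.34983825683594), (87.89794921875, 183.3163604736328), 15.834156036376953)
```

View pics/w4.png

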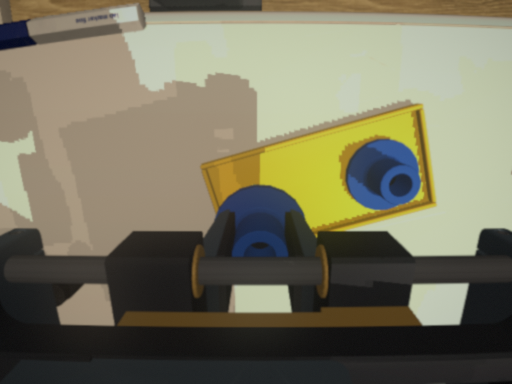

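```bash
python3 -m handwheel '[{"grip":10,"tx":0,"ty":0,"tz":2,"roll":0},{"grip":10,"tx":0,"ty":0,"tz":2,"roll":0},{"grip":10,"tx":0,"ty":0,"tz":1.3,"roll":0},{"grip":10,"tx":0,"ty":0,"tz":0.7,"roll":0},{"grip":10,"tx":0,"ty":0,"tz":0.4,"roll":0},{"grip":10,"tx":0,"ty":0,"tz":0,"roll":0},{"grip":10,"tx":0,"ty":0,"tz":0,"roll":0}]'
```

```text
time_s: 6.6
position: [490.7, 172.4, 98.7]
orientation: [[-1.0, 0.001, 0.001], [0.001, 1.0, 0.0], [-0.001, 0.0, -1.0]]
force: [-0.2, 0.7, -1.6]
width: 29.2
gripper_force: 30.0
```

```bash
python3 -m handwheel '[{"grip":10,"tx":0,"ty":0,"tz":0.1,"roll":0},{"grip":10,"tx":0,"ty":0,"tz":0.1,"roll":0},{"grip":10,"tx":0,"ty":0,"tz":0.05,"roll":0},{"grip":10,"tx":0,"ty":0,"tz":0,"roll":0}]'
```

```text
time_s: 7.0
position: [490.6, 172.5, 96.1]
orientation: [[-1.0, 0.001, 0.0], [0.001, 1.0, 0.0], [-0.0, 0.0, -1.0]]
force: [-1.8, 0.1, 4.6]
width: 29.4
gripper_force: 30.0
```

Contact with the tray floor (4.6 N). I'll release and rise.

```bash
python3 -m handwheel '[{"grip":80,"tx":0,"ty":0,"tz":0,"roll":0},{"grip":80,"tx":0,"ty":0,"tz":0,"roll":0},{"grip":80,"tx":0,"ty":0,"tz":0,"roll":0},{"grip":80,"tx":0,"ty":0,"tz":0,"roll":0},{"grip":80,"tx":0,"ty":0,"tz":0,"roll":0},{"grip":80,"tx":0,"ty":0,"tz":-1,"roll":0},{"grip":100,"tx":0,"ty":0,"tz":-3,"roll":0},{"grip":100,"tx":0,"ty":0,"tz":-4,"roll":0},{"grip":100,"tx":0,"ty":0,"tz":-4,"roll":0},{"grip":100,"tx":0,"ty":0,"tz":0,"roll":0}]'
python3 - <<'E'
from h import *
go(444,-180,240,90)
blue(491,172,38,55)
blue(467,275,38,55)
E
```

```text
time_s: 8.0
position: [492.6, 173.1, 221.2]
orientation: [[-1.0, 0.001, 0.007], [0.001, 1.0, 0.002], [-0.007, 0.002, -1.0]]
force: [0.9, 0.1, -0.4]
width: 91.4
gripper_force: 0.0
t 8.0 pos [492.6 173.1 221.2] w 91.4 gf 0.0 F [ 0.9  0.1 -0.4] j [ 0.29  0.2   2.13 -0.    0.8  -1.28] shift cm [  4.82 -35.31  -1.99] roll -0.001 tilt z [ 0.007  0.002 -1.   ]
469 mid [490.1 172.7  45. ] span [28.8 28.6  7.5] circ ((489.91668701171875, 172.58151245117188), 14.866833686828613)
566 mid [467.  274.8  44.6] span [29.3 28.4  8.7] circ ((467.041015625, 275.0560302734375), 14.835761070251465)
```

```bash
python3 -m handwheel '[{"grip":100,"tx":0.5,"ty":-2.5,"tz":-1,"roll":0},{"grip":100,"tx":0.6,"ty":-4,"tz":-1,"roll":0},{"grip":100,"tx":0.6,"ty":-4.5,"tz":0,"roll":0},{"grip":100,"tx":0.6,"ty":-4.5,"tz":0,"roll":0},{"grip":100,"tx":0.6,"ty":-4.5,"tz":0,"roll":0},{"grip":100,"tx":0.6,"ty":-4,"tz":0,"roll":0},{"grip":100,"tx":0.6,"ty":-3,"tz":0,"roll":0},{"grip":100,"tx":0.6,"ty":-2,"tz":0,"roll":0},{"grip":100,"tx":0,"ty":0,"tz":0,"roll":0}]'
python3 - <<'E'
from h import *
go(444,-207,220,90)
save('w5',blue(444,-207,34,55))
E
```

```text
time_s: 9.0
position: [442.0, -119.1, 234.6]
orientation: [[-1.0, 0.003, -0.002], [0.003, 1.0, 0.001], [0.002, 0.001, -1.0]]
force: [-0.2, -0.2, 0.0]
width: 91.2
gripper_force: 0.0
t 9.0 pos [ 442.  -119.1  234.6] w 91.2 gf 0.0 F [-0.2 -0.2  0. ] j [-0.31  0.08  2.24 -0.    0.82 -1.88] shift cm [-0.23 -8.79  1.46] roll -0.003 tilt z [-0.002  0.001 -1.   ]
2271 mid [ 442.  -209.9   41.3] span [55.4 58.5  7. ] circ ((443.857421875, -210.12081909179688), 29.560543060302734)
```

View pics/w5.png

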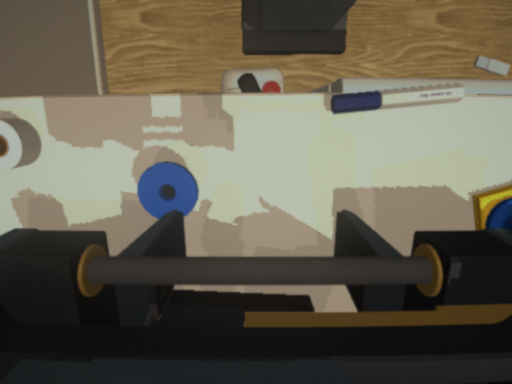

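```bash
python3 -c "
import cv2
i=cv2.imread('pics/w5.png');cv2.imwrite('pics/c5.png',cv2.resize(i[130:260,80:260],(540,390),interpolation=cv2.INTER_CUBIC))"
python3 -m handwheel '[{"grip":100,"tx":0,"ty":-3,"tz":1,"roll":0},{"grip":100,"tx":-0.15,"ty":-4,"tz":1.5,"roll":0},{"grip":100,"tx":0,"ty":-2.1,"tz":1.5,"roll":0},{"grip":100,"tx":0,"ty":0,"tz":0,"roll":0}]'
python3 -c "
from h import *
go(443.6,-210,96,90)
blue(444,-210,34,55)"
```

```text
time_s: 9.45
position: [444.1, -209.2, 193.6]
orientation: [[-1.0, 0.002, -0.003], [0.002, 1.0, 0.001], [0.003, 0.001, -1.0]]
force: [-0.3, -0.3, 0.2]
width: 91.2
gripper_force: 0.0
t 9.45 pos [ 444.1 -209.2  193.6] w 91.2 gf 0.0 F [-0.3 -0.3  0.2] j [-0.49  0.21  2.19 -0.    0.75 -2.06] shift cm [ 0.02 -0.1   9.76] roll -0.002 tilt z [-0.003  0.001 -1.   ]
3206 mid [ 443.8 -210.5   41. ] span [57.4 57.1  9.1] circ ((443.96942138671875, -210.31004333496094), 29.082181930541992)
```

View pics/c5.png

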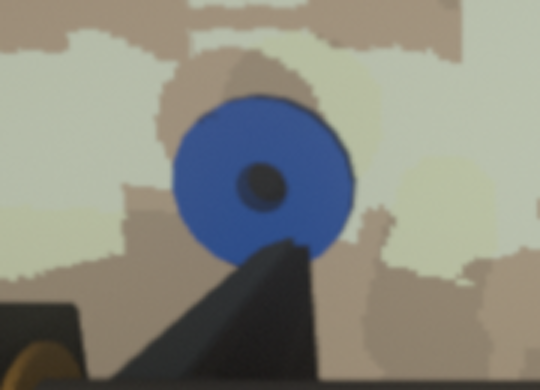

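The crop shows a blue, full-width flange on top with a small bore at (262,187), so this is the flange-up adapter and not the orange one. Descend and grip.

```bash
python3 -m handwheel '[{"grip":100,"tx":0,"ty":-0.1,"tz":3,"roll":0},{"grip":100,"tx":0,"ty":0,"tz":3,"roll":0},{"grip":100,"tx":0,"ty":0,"tz":2.3,"roll":0},{"grip":100,"tx":0,"ty":0,"tz":1.4,"roll":0},{"grip":100,"tx":0,"ty":0,"tz":0,"roll":0},{"grip":30,"tx":0,"ty":0,"tz":0,"roll":0},{"grip":30,"tx":0,"ty":0,"tz":0,"roll":0},{"grip":30,"tx":0,"ty":0,"tz":0,"roll":0},{"grip":30,"tx":0,"ty":0,"tz":0,"roll":0},{"grip":30,"tx":0,"ty":0,"tz":0,"roll":0},{"grip":30,"tx":0,"ty":0,"tz":0,"roll":0},{"grip":30,"tx":0,"ty":0,"tz":0,"roll":0}]'
python3 -c "
from h import *
go(478.5,223.7,190,15.7)"
```

```text
time_s: 10.7
position: [445.0, -209.8, 99.3]
orientation: [[-1.0, 0.001, 0.001], [0.001, 1.0, -0.0], [-0.001, -0.0, -1.0]]
force: [-1.3, 1.2, 8.5]
width: 58.5
gripper_force: 30.0
t 10.7 pos [ 445.  -209.8   99.3] w 58.5 gf 30.0 F [-1.3  1.2  8.5] j [-0.49  0.39  2.2   0.    0.55 -2.06] shift cm [-3.32 43.35 -9.08] roll 1.296 tilt z [ 0.001 -0.    -1.   ]
```

```bash
python3 -m handwheel '[{"grip":30,"tx":0,"ty":0,"tz":-2,"roll":0},{"grip":30,"tx":0,"ty":0,"tz":-3,"roll":0},{"grip":30,"tx":0,"ty":0,"tz":-3,"roll":0},{"grip":30,"tx":-0.3,"ty":2,"tz":-1.5,"roll":0},{"grip":30,"tx":-0.3,"ty":4,"tz":0,"roll":0},{"grip":30,"tx":-0.3,"ty":4,"tz":0,"roll":0},{"grip":30,"tx":-0.3,"ty":4,"tz":0,"roll":0},{"grip":30,"tx":-0.3,"ty":4,"tz":0,"roll":0},{"grip":30,"tx":-0.3,"ty":4,"tz":0,"roll":0},{"grip":30,"tx":-0.3,"ty":4,"tz":0,"roll":0},{"grip":30,"tx":-0.3,"ty":3,"tz":0,"roll":0},{"grip":30,"tx":-0.3,"ty":2,"tz":0,"roll":0}]'
python3 -m handwheel '[{"grip":30,"tx":0,"ty":0,"tz":0,"roll":0.1},{"grip":30,"tx":0,"ty":0,"tz":0,"roll":0.14},{"grip":30,"tx":0,"ty":0,"tz":0,"roll":0.14},{"grip":30,"tx":0,"ty":0,"tz":0,"roll":0.14},{"grip":30,"tx":0,"ty":0,"tz":0,"roll":0.14},{"grip":30,"tx":0,"ty":0,"tz":0,"roll":0.14},{"grip":30,"tx":0,"ty":0,"tz":0,"roll":0.14},{"grip":30,"tx":0,"ty":0,"tz":0,"roll":0.14},{"grip":30,"tx":0,"ty":0,"tz":0,"roll":0.14},{"grip":30,"tx":0,"ty":0,"tz":0,"roll":0.08},{"grip":30,"tx":0,"ty":0,"tz":0,"roll":0}]' | head -3
python3 -c "
from h import *
go(478.5,223.7,190,15.7)"
```

```text
time_s: 11.9
position: [471.7, 102.3, 193.9]
orientation: [[-1.0, -0.0, 0.0], [-0.0, 1.0, 0.0], [-0.0, 0.0, -1.0]]
force: [0.3, -0.1, -1.3]
width: 59.2
gripper_force: 30.0
time_s: 13.0
position: [471.8, 100.3, 193.7]
orientation: [[-0.265, 0.964, -0.0], [0.964, 0.265, -0.0], [0.0, -0.0, -1.0]]
t 13.0 pos [471.8 100.3 193.7] w 59.0 gf 30.0 F [-0.1 -0.9 -0.9] j [ 0.16  0.19  2.21  0.    0.74 -0.11] shift cm [11.71  3.93  0.37] roll -0.005 tilt z [-0. -0. -1.]
```

```bash
python3 -m handwheel '[{"grip":30,"tx":2,"ty":0.7,"tz":0,"roll":0},{"grip":30,"tx":3,"ty":1,"tz":0,"roll":0},{"grip":30,"tx":3.5,"ty":1.2,"tz":0,"roll":0},{"grip":30,"tx":2.2,"ty":0.7,"tz":0,"roll":0},{"grip":30,"tx":1,"ty":0.3,"tz":0,"roll":0},{"grip":30,"tx":0,"ty":0,"tz":0,"roll":0},{"grip":30,"tx":0,"ty":0,"tz":0,"roll":0}]'
python3 - <<'E'
from h import *
go(478.5,223.7,103,15.7)
p,d=bot.read_camera('side'); i=p[270:350,240:340]
q,d=bot.read_camera('wrist')
a=cv2.resize(i,(500,400),interpolation=cv2.INTER_CUBIC); save('w6',np.hstack([a,cv2.resize(q,(300,225))[:0] if 0 else np.vstack([cv2.resize(q,(300,225)),np.zeros((175,300,3),np.uint8)])]))
st=bot.sense(); hsv=cv2.cvtColor(q,cv2.COLOR_RGB2HSV); bl=(hsv[...,0]>100)&(hsv[...,0]<120)&(hsv[...,1]>120)
w,u,v=world('wrist',d,bl,st); k=(w[:,2]>110)&(w[:,2]<160); t=w[k]
if len(t)>30:
    c,_,_,_=np.linalg.lstsq(np.c_[t[:,:2]-t[:,:2].mean(0),np.ones(len(t))],t[:,2],rcond=None); print(len(t),'slope,z',c, cv2.minEnclosingCircle(t[:,:2].astype(np.float32)))
E
```

```text
time_s: 13.7
position: [478.1, 222.9, 193.6]
orientation: [[-0.268, 0.963, -0.0], [0.963, 0.268, -0.0], [-0.0, -0.001, -1.0]]
force: [-0.3, -0.0, -1.9]
width: 58.9
gripper_force: 30.0
t 13.7 pos [478.1 222.9 193.6] w 58.9 gf 30.0 F [-0.3 -0.  -1.9] j [ 0.39  0.26  2.12 -0.    0.76  0.12] shift cm [0.07 0.07 9.06] roll -0.003 tilt z [-0. -0. -1.]
5221 slope,z [-3.43972080e-03  1.20641768e-02  1.35494537e+02] ((476.9996337890625, 223.01832580566406), 29.892723083496094)
```

View pics/w6.png

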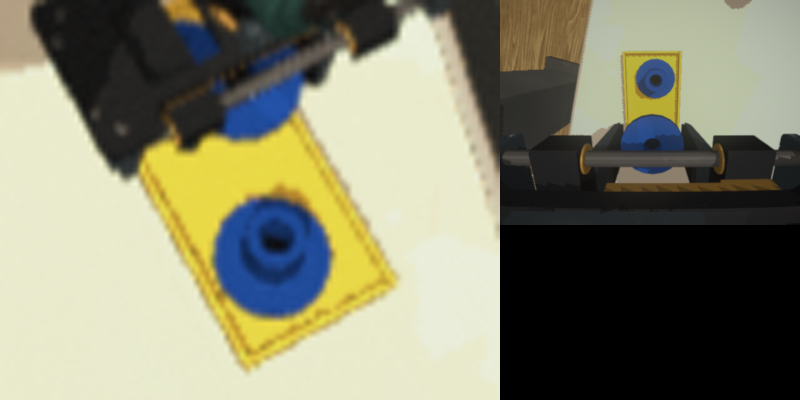

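The held flange is level (slope under 1°), at wrist (650,145) in the composite. Lower it.

```bash
python3 -m handwheel '[{"grip":30,"tx":0.1,"ty":0.1,"tz":2,"roll":0},{"grip":30,"tx":0,"ty":0,"tz":2.5,"roll":0},{"grip":30,"tx":0,"ty":0,"tz":2,"roll":0},{"grip":30,"tx":0,"ty":0,"tz":1.3,"roll":0},{"grip":30,"tx":0,"ty":0,"tz":0.7,"roll":0},{"grip":30,"tx":0,"ty":0,"tz":0,"roll":0},{"grip":30,"tx":0,"ty":0,"tz":0,"roll":0},{"grip":30,"tx":0,"ty":0,"tz":0,"roll":0}]'
```

```text
time_s: 14.6
position: [479.5, 224.9, 109.5]
orientation: [[-0.267, 0.964, 0.001], [0.964, 0.267, 0.0], [0.0, 0.001, -1.0]]
force: [-0.2, -0.3, -0.7]
width: 58.9
gripper_force: 30.0
```

```bash
python3 -m handwheel '[{"grip":30,"tx":0,"ty":0,"tz":0.3,"roll":0},{"grip":30,"tx":0,"ty":0,"tz":0.2,"roll":0},{"grip":30,"tx":0,"ty":0,"tz":0.05,"roll":0},{"grip":30,"tx":0,"ty":0,"tz":0,"roll":0},{"grip":30,"tx":0,"ty":0,"tz":0,"roll":0}]'
```

```text
time_s: 15.1
position: [479.0, 224.9, 103.3]
orientation: [[-0.267, 0.964, 0.0], [0.964, 0.267, 0.0], [-0.0, 0.0, -1.0]]
force: [-1.6, -0.6, 2.2]
width: 58.8
gripper_force: 30.0
```

```bash
python3 -m handwheel '[{"grip":30,"tx":0,"ty":0,"tz":0.05,"roll":0},{"grip":30,"tx":0,"ty":0,"tz":0.05,"roll":0},{"grip":30,"tx":0,"ty":0,"tz":0,"roll":0}]'
```

```text
time_s: 15.4
position: [479.1, 224.9, 103.2]
orientation: [[-0.267, 0.964, -0.0], [0.964, 0.267, -0.0], [-0.0, -0.0, -1.0]]
force: [-7.8, -2.8, 24.8]
width: 59.2
gripper_force: 30.0
```

Firm floor contact at the expected height (TCP 103.2 mm). I'll ease off, release and rise.

```bash
python3 -m handwheel '[{"grip":30,"tx":0,"ty":0,"tz":-0.08,"roll":0},{"grip":30,"tx":0,"ty":0,"tz":0,"roll":0},{"grip":95,"tx":0,"ty":0,"tz":0,"roll":0},{"grip":95,"tx":0,"ty":0,"tz":0,"roll":0},{"grip":95,"tx":0,"ty":0,"tz":0,"roll":0},{"grip":95,"tx":0,"ty":0,"tz":0,"roll":0},{"grip":95,"tx":0,"ty":0,"tz":-1,"roll":0},{"grip":95,"tx":0,"ty":0,"tz":-3,"roll":0},{"grip":95,"tx":0,"ty":0,"tz":-4,"roll":0},{"grip":95,"tx":-3,"ty":0,"tz":-4,"roll":0},{"grip":95,"tx":-3,"ty":0,"tz":-2,"roll":0},{"grip":95,"tx":0,"ty":0,"tz":0,"roll":0}]'
python3 - <<'E'
from h import *
go(479,225,200)
q=blue(478.5,224,30,60,32); 
st=bot.sense();_,d=bot.read_camera('wrist')
hsv=cv2.cvtColor(q,cv2.COLOR_RGB2HSV);bl=(hsv[...,0]>100)&(hsv[...,0]<120)&(hsv[...,1]>120)
w,u,v=world('wrist',d,bl,st)
for x,y,r in((478.5,224,27),(490,172.6,17),(467,275,17)):
    k=(np.hypot(w[:,0]-x,w[:,1]-y)<r)&(w[:,2]>36);t=w[k]
    c=np.linalg.lstsq(np.c_[t[:,:2]-t[:,:2].mean(0),np.ones(len(t))],t[:,2],rcond=None)[0]; print(len(t),np.round(c,3),cv2.minEnclosingCircle(t[:,:2].astype(np.float32)))
p,d=bot.read_camera('side')
save('fin',np.hstack([cv2.resize(q,(400,300)),cv2.resize(p[270:345,245:345],(400,300),interpolation=cv2.INTER_CUBIC)]))
E
```

```text
time_s: 16.6
position: [496.8, 165.4, 246.9]
orientation: [[-0.265, 0.964, 0.005], [0.964, 0.265, 0.001], [-0.0, 0.006, -1.0]]
force: [0.6, 0.1, -0.4]
width: 86.6
gripper_force: 0.0
t 16.6 pos [496.8 165.4 246.9] w 86.6 gf 0.0 F [ 0.6  0.1 -0.4] j [ 0.28  0.16  2.11 -0.    0.86  0.01] shift cm [ 6.22 -0.16  4.68] roll 0 tilt z [ 0.005  0.001 -1.   ]
2719 mid [478.1 225.1  44.9] span [56.8 59.2  9.9] circ ((478.04022216796875, 224.84088134765625), 29.625289916992188)
2340 [-1.0000e-03 -0.0000e+00  4.5229e+01] ((478.4988708496094, 223.99298095703125), 26.990947723388672)
512 [-0.0000e+00 -3.2000e-02  4.4688e+01] ((490.0914611816406, 172.82098388671875), 15.11168384552002)
592 [-1.2000e-02 -9.0000e-03  4.5161e+01] ((467.68701171875, 275.24420166015625), 15.141679763793945)
```

View pics/fin.png

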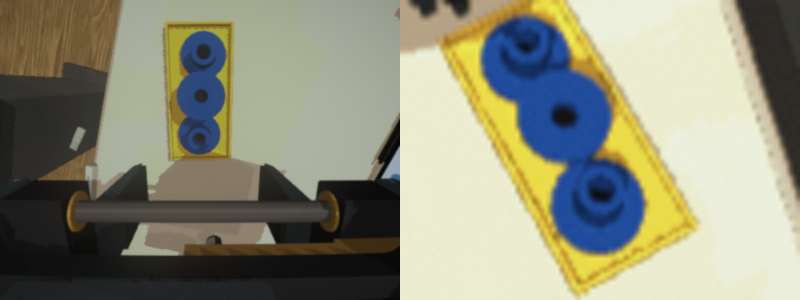

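All three adapters stand level in the tray with tops at about 45 mm: wrist view (203,52), (201,96) and (199,135). The middle flange overlaps both neighbours.

```bash
python3 -c "
from cell import bot
print(bot.close_job())"
```

```text
the job is handed in; nothing more can be done
None
```

The job is handed in at about 17 s: all three blue adapters stand flat in the tray, with the flange-up one in the middle overlapping its neighbours and the orange look-alike left alone; the hand-in gave no verdict.

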